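Clip the weighing plate onto the kitchen scale

TASK

Pick up the steel weighing plate by its black grip and set it over the four posts of the kitchen scale. Keeping hold of the grip, press it straight down and level, no side ahead of another, until all four posts have clicked through and the plate lies flush on them, then let go; the sprung scale gives under the hand and must never be loaded with more than 20 N (2 kg). Leave the tin, the small jar and the garlic where they are.

Things in the scene. Friction and masses are not known exactly. Their poses are not given: they have to be found in the camera images.
- scale: white kitchen scale, fixed, housing 184 x 124 x 15 mm (x, y, z), display on its -x edge. Origin: centre of the underside, z up. Over it stands a grey sprung, damped deck with four posts. The deck sinks 0.8 mm for each newton (16 mm at 20 N) and comes up again when let go; sideways it gives 0.3 mm per newton, at most 3 mm. So a plate pressed only to the unloaded height does not click.
- scale_seat (a point): point of the housing amid the four posts, 46 mm over the worktop: the nominal unloaded height of the posts' shoulders, on which the plate's underside ends up. The true shoulder height lies anywhere from 43.5 to 48.5 mm (levelling screw) and is not measured: feel for it. Posts at (+-45, +-32) mm in the scale's x, y. Axes as the scale's.
- scale_post (a point): the post at (+45, +32) mm, at nominal shoulder height. Posts rise 24 mm over the shoulder: 8 x 7 mm, from 15 mm up a cone to a 3 mm tip. Orange sprung barbs on their +y and -y sides, 21 mm across, 6 to 12 mm over the shoulder. A plate laid on loosely stops 10 mm above the shoulders. To push it past all eight barbs takes 11 to 15 N, its weight included; at the click that load falls by 5 N or more.
- plate_grip (a point): centre of the steel plate's black grip bar: 64 long (x), 18 wide (y), 18 mm high, running along x over the plate's middle on pillars at x = +-25 mm. This point is 31 mm above the plate's underside, the bar's top 40 mm. Axes as the plate's, z up. On nominal shoulders it ends 77 mm over the worktop. The plate fits either way round (half a turn).
- plate_hole (a point): centre, at the underside, of the plate's hole at (+45, +32) mm. Plate 130 x 96 x 5 mm (x, y, z), 0.17 to 0.35 kg, lying flat on the worktop at first; four rectangular holes 12 (x) by 16 (y) mm at (+-45, +-32) mm from its middle.
- tin: closed food tin, 76 mm diameter, 58 mm high, bystander. Origin: centre of underside.
- pepper: small spice jar with black cap, 44 mm diameter, 107 mm high, bystander. Origin: centre of underside.
- garlic: garlic bulb, 60 mm, bystander. Origin: centre of underside.
Things that resemble listed ones, but are neither listed nor needed, are in the scene too. What is shaped like the part that bears plate_grip but pink or red is not meant.

How it is judged:
At the end, for the whole second after the job is handed in: The plate lies clicked home on all four posts and stays so by itself: its grip centre 70 to 80.2 mm above the scale's origin (unclicked it stands at 81 mm or more), within 5 mm of the scale's centre, long sides parallel within 0.08 rad, level within 0.025 rad (z of plate_grip in the frame of scale between 0.07 and 0.0802 m and horizontal distance between plate_grip and scale below 0.005 m and angle between the x axis of plate_grip and the x axis of scale, either way round below 0.08 rad and angle between the z axis of plate_grip and the z axis of scale, either way round below 0.025 rad); the robot touches nothing.
It fails at once if the scale is loaded with more than 20 N (contact force between scale and anything else above 20 N).
It fails at once if the plate is pressed down askew: over the posts it leans more than 0.08 rad (horizontal distance between plate_grip and scale below 0.015 m and z of plate_grip in the frame of scale below 0.089 m and angle between the z axis of plate_grip and the z axis of scale, either way round above 0.08 rad).
It fails at once if the tin, the small jar or the garlic is pushed more than 30 mm (distance of any of tin, pepper, garlic from where it was at the start of the episode above 0.03 m).
It also fails if it takes over 53 s, if anything falls off the work surface, if the arm or the gripper's body presses on something with over 40 N, if the wrist force passes 120 N, or if a joint passes its speed limit or range.

ROBOT

A 6-joint arm with a two-finger parallel gripper is mounted at the origin on a cart in front of the work surface, level with it; the furniture and walls round the work are solid. World frame = base frame: x ahead of the robot, y to its left, z up, the work surface at z = 0. Lengths are in m, angles in rad, forces in N, time in s.
With the tool pointing down it reaches from about 0.375 to 0.9 m from the base axis. Payload 3.1 kg.
Tool frame: the origin (TCP) lies midway between the tips of the shut fingers; the grasp point (between the pads) lies 19 mm behind it; z points along the fingers, y is the line along which they close (so a half turn about z gives the same grasp; the last joint's range is limited). The gripper opens to 87 mm and grips with 3 to 60 N. Pads are 19 mm wide; open, the fingers measure 117 mm over their backs; the gripper's body (75 mm by 190 mm) begins 51 mm behind the grasp point.
Start: joints at [-1.365, 0.527, 1.433, -0, 1.181, -0.178], TCP at [0.235, -0.579, 0.223] pointing down, gripper open.
Joint ranges: [-3.08, 3.08], [-0.75, 2.2], [0.22, 2.44], [-1.43, 4.57], [0, 2.65], [-2.85, 2.85]. Speed limits (rad/s): [2.79, 2.79, 3.14, 3.14, 3.14, 3.14].

INTERFACE

Orientations are given as a unit quaternion [x, y, z, w].
In Python, from rig import status, imaging, order gives the robot as it stands.
- The arm moves only by the tool arm_command, never from a script. Its argument "deltas" is one flat list of numbers, 5 for each row, row after row: the opening, from -1 (shut) to 1 (fully open), so that 0 is half open, then the shift along the tool's x, y, z in m, then the turn about the tool's z in rad. In form: [gripper, tx, ty, tz, roll, gripper, tx, ty, tz, roll, ...]. A call has 1 to 12 rows; each row shifts and turns the commanded pose from where the row before left it, along the tool's axes as they then stand; what a row does not reach is not made up. A row lasts 1/8 s, in which the tool goes at most 62.5 mm and 10.7 degrees, less where a joint would pass 70% of its speed; a pose out of reach is approached as far as the arm can. A call with a gripper value outside its range is refused whole. The fingers move at their own pace and stop on an object; "newtons" is the grip in N (left out, the last holds). Time passes only in rows, so rows that do not move let the fingers close. It gives the time, the measured TCP pose, the force, the opening and the grip force at its end, in the units of the state.
- status.get_obs(): the state, without advancing time (a new reading comes with each control period).
- imaging.camera(name): name is "scene" or "side" or "wrist"; returns (picture, depth): 384x512x3 uint8, red, green, blue; 384x512 float32, m along the optical axis (not along the pixel's ray), 0 where there is no reading.
- imaging.camera_params(name): a dict with "intrinsics" (3x3 intrinsics, pixels), "camera_from_world" (4x4, takes a point from world to camera coordinates). Camera axes: x right, y up, looking along -z (the intrinsics and any distortion apply to the point x, -y, -z); pixel columns grow to the right and rows downward; lengths in m; the calibration is good to about 2 mm. A picture is of the moment at which its call begins: read the wrist's pose just before it. camera_params takes no time and is no camera call; for the wrist camera it gives the pose at the moment of the call.
- order.hand_in(): hands the job in; it is judged then, once.
The state is a dict: "time": time; "q": joint angles; "joint_velocities": joint speeds; "joint_torque": joint torques, N m; "position": TCP position; "tool_rot": TCP orientation; "ft_force": force on the tool from outside, world axes, zero at the start; "moment": the same for the moment, N m; "grip_width": finger opening in m; "grip_force": force on a finger pad.
Only numpy, scipy, OpenCV 4.12 (cv2) and the standard library are available. Lean on these libraries where they do the work, as an engineer would, in place of code of your own. Each camera call takes 0.05 s, during which the arm holds its last target. There are 200 camera calls.

## Working session

There is one attempt and no reset: what is moved stays moved. The work goes in short steps, Python scripts to look and compute and a tool call to move; the robot and the scene stay as the last step left them, time stands still between calls to the robot, and variables do not carry over. Pictures are saved under pics/ and viewed, at most 10 in all, crops included, and the job is handed in when it is done.

Besides the shell and the picture viewer there is one more tool, called after "Call:" as name(argument=value, ...), one argument or row to a line, values as JSON. arm_command: Moves the arm, as the interface text tells. Its arguments: {"type":"object","properties":{"deltas":{"type":"array"},"newtons":{"type":"number"}},"required":["deltas"]}

```bash
mkdir -p pics; cat > h.py <<'E'
import numpy as np, cv2
from rig import status, imaging, order
def grab(n,f):
    P=imaging.camera_params(n); im,d=imaging.camera(n)
    np.savez('pics/'+f+'.npz',im=im,d=d,K=P['intrinsics'],T=P['camera_from_world'])
    cv2.imwrite('pics/'+f+'.png',im[:,:,::-1]); return im,d
def load(f): return np.load('pics/'+f+'.npz')
def world(z,u,v,d=None):
    K,T=z['K'],z['T']; d=z['d'][int(v),int(u)] if d is None else d
    p=np.array([(u-K[0,2])/K[0,0]*d,-(v-K[1,2])/K[1,1]*d,-d,1]); return (np.linalg.inv(T)@p)[:3]
def atz(z,u,v,h):
    K,T=z['K'],z['T'];M=np.linalg.inv(T);o=M[:3,3]
    r=M[:3,:3]@np.array([(u-K[0,2])/K[0,0],-(v-K[1,2])/K[1,1],-1]); return o+r*(h-o[2])/r[2]
E
python3 - <<'E'
from h import *
ims=[grab('scene','s0')[0],grab('side','d0')[0]]
print(status.get_obs()); 
for n in('scene','side','wrist'): print(imaging.camera_params(n))
E
```

```text
{'time': 0.1, 'q': array([-1.36451536e+00,  5.28347173e-01,  1.43376103e+00, -1.27375469e-05,
        1.18139249e+00, -1.78516532e-01]), 'joint_velocities': array([-7.38019259e-04, -2.52738673e-03, -4.15630517e-03, -6.03089341e-05,
       -7.44989005e-04,  1.93702492e-03]), 'joint_torque': array([-3.13159717e-04, -4.40984416e+01, -1.77151269e+01,  6.33742078e-02,
        5.34102169e-02, -4.53108680e-05]), 'position': array([ 0.23448637, -0.57864498,  0.22168966]), 'tool_rot': array([ 9.81547475e-01,  1.91216221e-01, -1.91325244e-05, -9.53841764e-04]), 'ft_force': array([ 0.62022344, -0.03963157,  0.57299905]), 'moment': array([ 0.02110459, -0.00264251,  0.04437771]), 'grip_force': 0.0, 'grip_width': 0.08702361213019486}
{'intrinsics': array([[488.04464409,   0.        , 256.83164634],
       [  0.        , 488.04464409, 197.90995822],
       [  0.        ,   0.        ,   1.        ]]), 'camera_from_world': array([[ 0.57680368,  0.81665988, -0.01908276, -0.07039814],
       [-0.46829396,  0.34971449,  0.81141884,  0.30958542],
       [ 0.66932673, -0.45909304,  0.5841535 , -1.9678283
[... 240 characters left out ...]
mera_from_world': array([[-0.99972596,  0.00510302,  0.02284658,  0.50886516],
       [ 0.01922991, -0.37753907,  0.92579396, -0.16863579],
       [ 0.01334982,  0.92597959,  0.37733748, -0.87579074],
       [ 0.        ,  0.        ,  0.        ,  1.        ]])}
{'intrinsics': array([[300.24073348,   0.        , 255.58097044],
       [  0.        , 300.24073348, 193.76574907],
       [  0.        ,   0.        ,   1.        ]]), 'camera_from_world': array([[ 0.37589013, -0.92666194, -0.0020633 , -0.62411807],
       [ 0.88769379,  0.36072027, -0.28614789,  0.03409314],
       [ 0.26590663,  0.10572859,  0.95818324, -0.39124358],
       [ 0.        ,  0.        ,  0.        ,  1.        ]])}
```

View pics/s0.png

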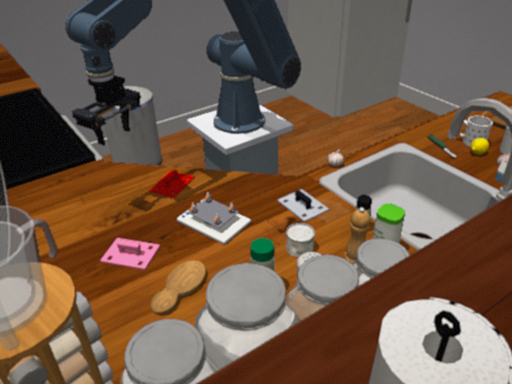

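View pics/d0.png

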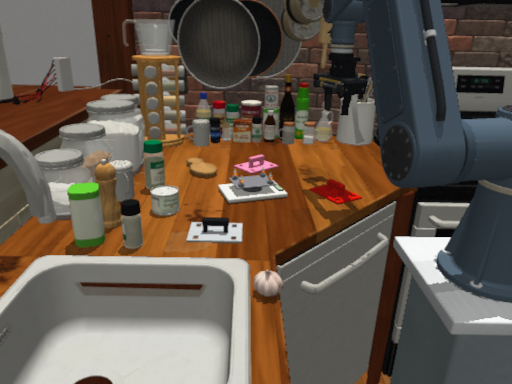

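The scene picture shows the scale at about (213,215) and the plate at (302,204), with the pink and red decoys to the left. In the side view the scale is at (252,190) and the plate at (215,231). The tin is at (165,201), the jar at (132,225) and the garlic at (267,283).

```bash
python3 - <<'E'
from h import *
s=load('s0');d=load('d0')
for n,z,u,v in [('scale',s,213,213),('plate bar',s,304,199),('tin',s,300,232),('garlic',s,336,155),('scale',d,252,183),('bar',d,215,222),('tin',d,165,190),('jar',d,132,205),('garlic',d,267,280)]: print(n,world(z,u,v).round(3))
a=cv2.resize(s['im'][170:250,160:345],None,fx=4.3,fy=4.3,interpolation=cv2.INTER_CUBIC)[:300]
a=cv2.resize(s['im'][175:245,170:335],(800,339),interpolation=cv2.INTER_CUBIC)
b=cv2.resize(d['im'][165:250,180:300],(367,260),interpolation=cv2.INTER_CUBIC)
c=np.zeros((600,800,3),np.uint8);c[:339]=a;c[340:600,:367]=b
cv2.imwrite('pics/c0.png',c[:,:,::-1])
E
```

```text
scale [ 0.509 -0.427  0.042]
plate bar [ 0.604 -0.166  0.035]
tin [ 0.739 -0.293  0.059]
garlic [0.479 0.078 0.041]
scale [ 0.499 -0.396  0.042]
bar [ 0.591 -0.147  0.034]
tin [ 0.736 -0.294  0.055]
jar [ 0.766 -0.08   0.105]
garlic [0.477 0.098 0.038]
```

View pics/c0.png

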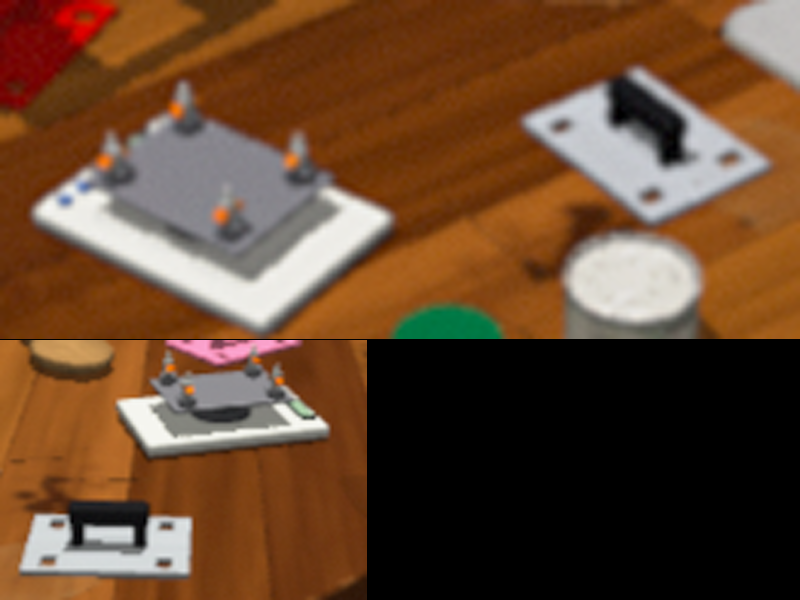

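Call:
arm_command(
  deltas=[1,0.052,-0.009,0,0,1,0.052,-0.009,0,0,1,0.052,-0.009,0,0,1,0.052,-0.009,0,0,1,0.052,-0.009,0,0,1,0.052,-0.009,0,0,1,0,0,0,0.185,1,0,0,0,0.185,1,0,0,0,0,1,0,0,0,0],
)

```text
time: 1.35
position: [0.5033, -0.412, 0.2222]
tool_rot: [1.0, 0.009, -0.0, -0.0]
ft_force: [-0.1, 0.2, -0.9]
grip_width: 0.0866
grip_force: 0.0
```

```bash
python3 - <<'E'
from h import *
o=status.get_obs();print(o['time'],o['position'],o['tool_rot'],o['ft_force'])
im,d=grab('wrist','w0')
cv2.imwrite('pics/w0b.png',cv2.resize(im[:,:,::-1],(800,600),interpolation=cv2.INTER_CUBIC))
s=load('s0')
f=lambda u,v:(170+u/4.848,175+v/4.843)
for n,u,v,h in[('scL',35,215,.015),('scB',262,325,.015),('scR',392,215,.015),('h1',561,125,.005),('h2',652,195,.005),('h3',729,158,.005)]: print(n,atz(s,*f(u,v),h).round(4))
E
```

```text
1.35 [ 0.50325256 -0.41203035  0.22220088] [ 9.99963059e-01  8.58633915e-03 -2.43877134e-04 -3.11179303e-04] [-0.10640482  0.2333927  -0.86055741]
scL [ 0.4405 -0.5102  0.015 ]
scB [ 0.6082 -0.4536  0.015 ]
scR [ 0.5693 -0.3369  0.015 ]
h1 [ 0.5468 -0.1903  0.005 ]
h2 [ 0.6376 -0.1906  0.005 ]
h3 [ 0.6372 -0.1278  0.005 ]
```

View pics/w0b.png

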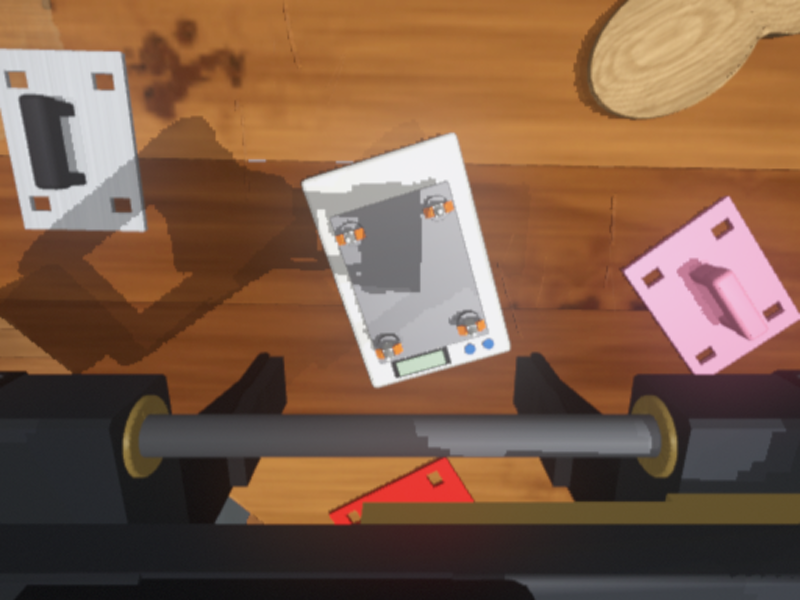

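The wrist view shows the scale at the centre, turned slightly left. Its corners are (303,184), (456,134), (510,350) and (375,387). The plate is at upper left, with holes at (15,79), (103,81), (121,204) and (39,204).

```bash
python3 - <<'E'
from h import *
z=load('w0')
def fit(px,h,mod):
    W=np.array([atz(z,u*.64,v*.64,h)[:2] for u,v in px]);mod=np.array(mod,float)
    a=W-W.mean(0);b=mod-mod.mean(0)
    th=np.arctan2((b[:,0]*a[:,1]-b[:,1]*a[:,0]).sum(),(a*b).sum());R=np.array([[np.cos(th),-np.sin(th)],[np.sin(th),np.cos(th)]])
    t=W.mean(0)-R@mod.mean(0); print(t.round(4),th.round(4),'res mm',((W-mod@R.T-t)*1e3).round(1).tolist())
# image up = +x, image left = +y
fit([(303,184),(456,134),(510,350),(375,387)],.015,[(.092,.062),(.092,-.062),(-.092,-.062),(-.092,.062)])
fit([(347,233),(437,206),(469,321),(387,345)],.067,[(.045,.032),(.045,-.032),(-.045,-.032),(-.045,.032)])
fit([(15,79),(103,81),(121,204),(39,204)],.004,[(.045,.032),(.045,-.032),(-.045,-.032),(-.045,.032)])
E
```

```text
[ 0.4994 -0.4222] 0.313 res mm [[-2.1, -2.4], [-2.3, 0.8], [1.4, 2.7], [3.0, -1.1]]
[ 0.5058 -0.4194] 0.3202 res mm [[-1.9, -1.1], [-3.1, -0.3], [2.1, 1.9], [2.9, -0.5]]
[ 0.5917 -0.1573] -0.0011 res mm [[0.2, 0.3], [0.0, -0.6], [0.5, -0.4], [-0.7, 0.8]]
```

Call:
arm_command(
  deltas=[1,0.018,-0.05,0,0,1,0.018,-0.05,0,0,1,0.018,-0.05,0,0,1,0.019,-0.05,0,0,1,0.019,-0.053,0,0,1,0,0,0.045,0.017,1,0,0,0.045,0,1,0,0,0.0,0,1,0,0,0.0,0],
)

```text
time: 2.52
position: [0.5927, -0.1586, 0.1338]
tool_rot: [1.0, -0.001, 0.001, 0.0]
ft_force: [0.2, -0.0, 0.4]
grip_width: 0.0869
grip_force: 0.0
```

```bash
python3 - <<'E'
from h import *
o=status.get_obs();print(o['time'],o['position'],o['tool_rot'],o['ft_force'])
im,d=grab('wrist','w1')
cv2.imwrite('pics/w1b.png',cv2.resize(im[:,:,::-1],(800,600),interpolation=cv2.INTER_CUBIC))
E
```

```text
2.525 [ 0.59274173 -0.15859397  0.13380722] [ 9.99998807e-01 -1.09282029e-03  9.93409874e-04  4.52672345e-04] [ 0.16934286 -0.01661033  0.43593901]
```

View pics/w1b.png

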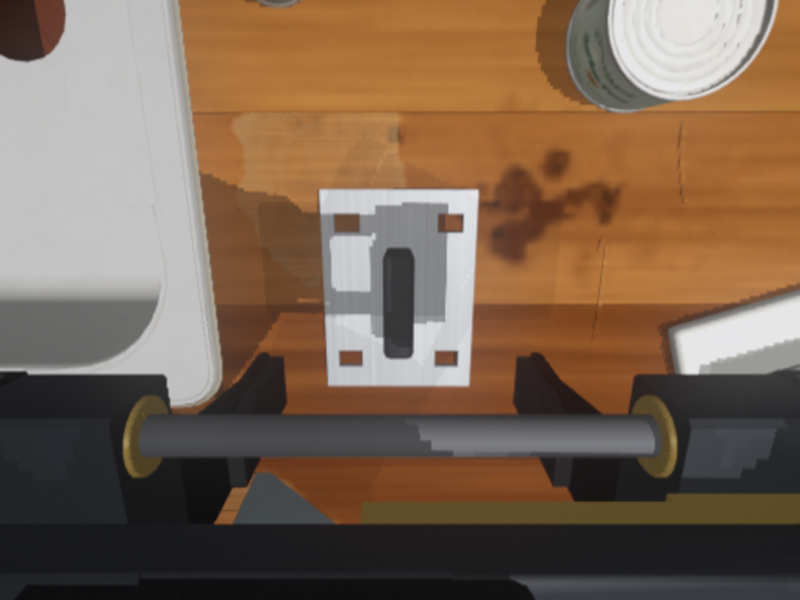

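The plate is centred between the fingers, with holes at (346,223), (451,223), (446,358) and (351,358) and the bar at column 399.

```bash
cat >> h.py <<'E'
def fit(z,px,h,mod):
    W=np.array([atz(z,u*.64,v*.64,h)[:2] for u,v in px]);mod=np.array(mod,float)
    a=W-W.mean(0);b=mod-mod.mean(0)
    th=np.arctan2((b[:,0]*a[:,1]-b[:,1]*a[:,0]).sum(),(a*b).sum());R=np.array([[np.cos(th),-np.sin(th)],[np.sin(th),np.cos(th)]])
    t=W.mean(0)-R@mod.mean(0); print(t.round(4),th.round(4),'res mm',((W-mod@R.T-t)*1e3).round(1).tolist())
H4=[(.045,.032),(.045,-.032),(-.045,-.032),(-.045,.032)]
E
python3 - <<'E'
from h import *
z=load('w1')
fit(z,[(346,223),(451,223),(446,358),(351,358)],.004,H4)
fit(z,[(398,247),(398,358)],.04,[(.032,0),(-.032,0)])
E
```

```text
[ 0.5917 -0.1581] -0.0021 res mm [[0.0, 0.4], [0.1, -0.4], [-0.0, 0.1], [-0.0, -0.1]]
[ 0.5951 -0.1578] -0.0025 res mm [[0.9, -0.0], [-0.9, 0.0]]
```

Call:
arm_command(
  deltas=[1,0,0,0.04,0,1,0,0,0.04,0,1,0,0,0.03,0,1,0,0,0.01,0,1,0,0,0,0,-1,0,0,0,0,-1,0,0,0,0,-1,0,0,0,0,-1,0,0,0,0,-1,0,0,0,0,-1,0,0,0,0,-1,0,0,0,0],
  newtons=55,
)

```text
time: 4.08
position: [0.5918, -0.1577, 0.0125]
tool_rot: [1.0, -0.001, -0.0, -0.0]
ft_force: [-0.5, 0.1, 0.6]
grip_width: 0.0253
grip_force: 0.0
```

Call:
arm_command(
  deltas=[-1,0,0,0,0,-1,0,0,0,0,-1,0,0,0,0,-1,0,0,0,0],
)

```text
time: 4.58
position: [0.5918, -0.1578, 0.0125]
tool_rot: [1.0, -0.001, -0.0, -0.0]
ft_force: [0.9, -0.4, 0.0]
grip_width: 0.0175
grip_force: 55.0
```

Call:
arm_command(
  deltas=[-1,0,0,-0.03,0,-1,0,0,-0.045,0,-1,0,0,-0.045,0,-1,-0.025,0.0372,0,0,-1,-0.0283,0.0426,0,0,-1,-0.0283,0.0426,0,0,-1,-0.0283,0.0426,0,0,-1,-0.0283,0.0426,0,0,-1,-0.0283,0.0426,0,0,-1,-0.0283,0.0426,0,-0.1,-1,0,0,0,-0.12,-1,0,0,0,-0.1],
)

```text
time: 6.08
position: [0.3951, -0.4504, 0.1319]
tool_rot: [0.987, 0.159, -0.0, -0.001]
ft_force: [0.0, 0.6, -1.2]
grip_width: 0.0179
grip_force: 55.0
```

Call:
arm_command(
  deltas=[-1,0,0,0,0,-1,0,0,0,0],
)

```text
time: 6.32
position: [0.3963, -0.4498, 0.1323]
tool_rot: [0.987, 0.158, -0.0, -0.0]
ft_force: [-0.1, -0.2, -3.1]
grip_width: 0.0173
grip_force: 55.0
```

```bash
python3 - <<'E'
from h import *
o=status.get_obs();print(o['time'],o['position'],o['tool_rot'],o['ft_force'],o['moment'])
im,d=grab('wrist','w2')
cv2.imwrite('pics/w2b.png',cv2.resize(im[:,:,::-1],(800,600),interpolation=cv2.INTER_CUBIC))
E
```

```text
6.325 [ 0.39628816 -0.44976551  0.13229259] [ 9.87491173e-01  1.57673944e-01 -1.34249202e-04 -3.03212368e-04] [-0.05173405 -0.1735143  -3.14792957] [-0.00339886  0.00668541  0.01522205]
```

View pics/w2b.png

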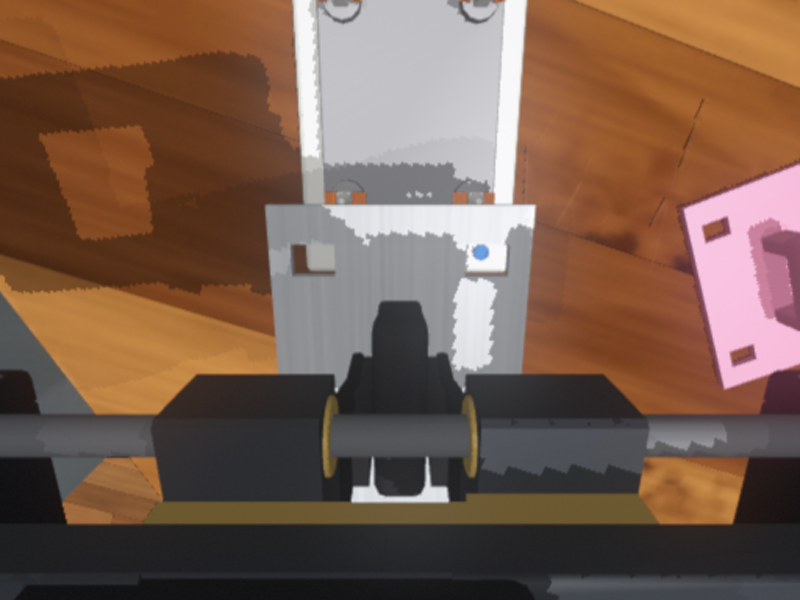

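The plate is well gripped and nearly parallel with the scale, but the posts are cut off at the top (row 5) and at the plate edge (row 190). I'll back off 35 mm for a clean view.

Call:
arm_command(
  deltas=[-1,-0.02,0,-0.02,0,-1,-0.02,0,-0.02,0,-1,0,0,0,0,-1,0,0,0,0,-1,0,0,0,0],
)

```text
time: 7.0
position: [0.3583, -0.4622, 0.1722]
tool_rot: [0.987, 0.158, -0.0, -0.0]
ft_force: [-0.6, -0.2, -2.7]
grip_width: 0.0174
grip_force: 55.0
```

```bash
python3 - <<'E'
from h import *
o=status.get_obs();print(o['time'],o['position'],o['tool_rot'],o['ft_force'],o['moment'])
im,d=grab('wrist','w3')
cv2.imwrite('pics/w3b.png',cv2.resize(im[0:185,160:350,::-1],None,fx=3.2,fy=3.2,interpolation=cv2.INTER_CUBIC))
E
```

```text
7.0 [ 0.35828235 -0.46218541  0.17223832] [ 9.87404019e-01  1.58218498e-01 -3.91045224e-05 -4.57012105e-04] [-0.58491194 -0.22208623 -2.67369752] [ 0.04646233 -0.00409382 -0.01213903]
```

View pics/w3b.png

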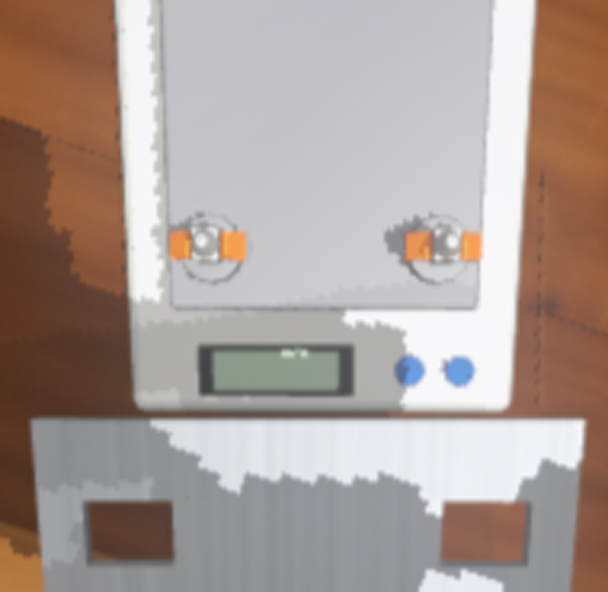

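The near post tips are at crop (205,238) and (450,240). The plate's front holes are centred at (130,533) and (485,533).

```bash
python3 - <<'E'
from h import *
z=load('w3'); f=lambda u,v:((160+u/3.2),(v/3.2))
p=np.array([0.35828,-0.46219]);a=2*np.arctan2(.1582,.9874);print('tool yaw',a)
R=np.array([[np.cos(a),np.sin(a)],[-np.sin(a),np.cos(a)]]) # world->yaw frame (x ahead,y left)
def g(n,uv,h): 
    w=atz(z,*f(*uv),h)[:2]; r=R@(w-p); print(n,w.round(4),'tool-rel x,yleft',(r*1e3).round(1)); return r
L=g('tipL',(205,238),.070);Rr=g('tipR',(450,240),.070)
bL=g('barbL',(207.5,245),.056);bR=g('barbR',(443.5,245),.056)
hL=g('holeL',(129.5,532.5),.1647);hR=g('holeR',(484.5,533),.1647)
print('sc edge',); e1=g('el',(137,408),.015);e2=g('er',(512,410),.015); g('ml',(129,200),.015)
m=(hL+hR)/2
for P,Q in((L,Rr),(bL,bR)): print('shift',((P+Q)/2-m+[.090,0])*1e3, 'yaw', np.arctan2(-(P-Q)[0],(P-Q)[1]), 'sep',np.hypot(*(P-Q)))
print('hole yaw',np.arctan2(-(hL-hR)[0],(hL-hR)[1]),np.hypot(*(hL-hR)))
E
```

```text
tool yaw 0.31773710171507696
tipL [ 0.4479 -0.4055] tool-rel x,yleft [102.8  25.9]
tipR [ 0.4671 -0.4653] tool-rel x,yleft [102.4 -36.9]
barbL [ 0.4471 -0.4049] tool-rel x,yleft [102.3  26.6]
barbR [ 0.4671 -0.4655] tool-rel x,yleft [102.3 -37.2]
holeL [ 0.3915 -0.4182] tool-rel x,yleft [45.3 31.4]
holeR [ 0.4113 -0.4785] tool-rel x,yleft [ 45.3 -32.1]
sc edge
el [ 0.3944 -0.3925] tool-rel x,yleft [56.1 54.9]
er [ 0.432  -0.5084] tool-rel x,yleft [ 55.6 -67. ]
ml [ 0.4539 -0.3736] tool-rel x,yleft [118.5  54.3]
shift [147.3176086   -5.21207957] yaw -0.007107258346122415 sep 0.0627930011158508
shift [147.02641637  -4.9515727 ] yaw 0.0005154811097452281 sep 0.0637969804820111
hole yaw -0.0006031486875285157 0.06352315933838196
```

Call:
arm_command(
  deltas=[-1,0.035,0.005,0,0,-1,0.04,0,0,0,-1,0.04,0,0,0,-1,0.032,0,0,0,-1,0,0,0.025,0,-1,0,0,0.025,0,-1,0,0,0.02,0,-1,0,0,0,0,-1,0,0,0,0,-1,0,0,0,0],
)

```text
time: 8.3
position: [0.5002, -0.4221, 0.1037]
tool_rot: [0.987, 0.158, 0.001, 0.001]
ft_force: [0.8, -0.3, -2.2]
grip_width: 0.0175
grip_force: 55.0
```

```bash
python3 - <<'E'
from h import *
o=status.get_obs();print(o['time'],o['position'],o['tool_rot'],o['ft_force'],o['moment'])
p0=np.array([0.35828,-0.46219]);a=.3177
print('target',p0+.147*np.array([np.cos(a),np.sin(a)])+.005*np.array([np.sin(a),-np.cos(a)]))
d,_=grab('side','d1');s,_=grab('scene','s1');w,_=grab('wrist','w4')
r=lambda i,x,y,W,H,w,h:cv2.resize(i[y:y+H,x:x+W],(w,h),interpolation=cv2.INTER_CUBIC)
c=np.zeros((600,800,3),np.uint8)
c[:300,:400]=r(d,200,135,100,75,400,300);c[:300,400:]=r(s,160,160,100,75,400,300);c[300:,:400]=r(w,0,0,512,384,400,300)
c[300:,400:]=r(w,150,40,210,158,400,300)
cv2.imwrite('pics/c1.png',c[:,:,::-1])
E
```

```text
8.3 [ 0.50018217 -0.42205049  0.10368635] [9.87391918e-01 1.58290816e-01 5.75208678e-04 9.41422519e-04] [ 0.84943955 -0.25609196 -2.22967059] [-0.03298062 -0.01334151 -0.00460733]
target [ 0.4994855  -0.42101956]
```

View pics/c1.png

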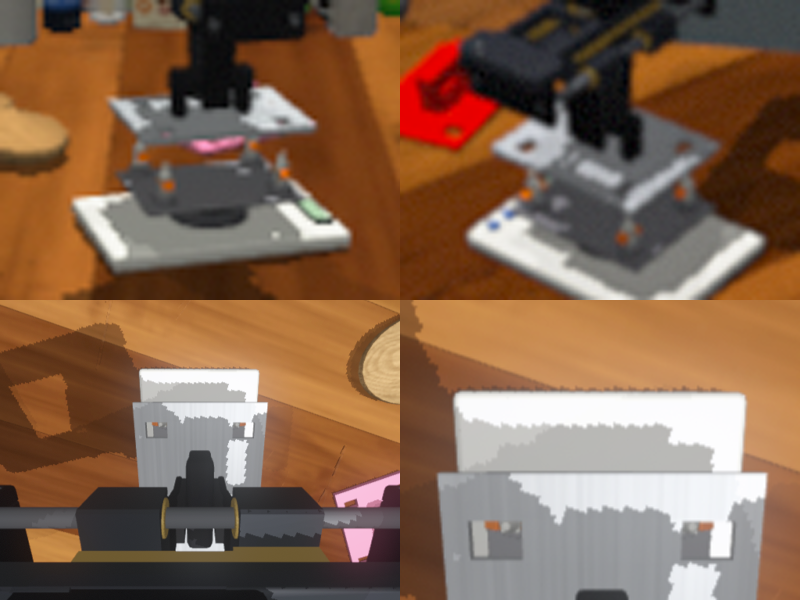

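The side and scene crops show the plate level above the posts. Through the front holes (crop 508 and 693 at row 527) the post tips sit symmetrically and where perspective puts them for an aligned plate. I'll go down now and feel for contact.

Call:
arm_command(
  deltas=[-1,0,0,0.01,0,-1,0,0,0.01,0,-1,0,0,0.005,0,-1,0,0,0.002,0,-1,0,0,0.002,0,-1,0,0,0,0],
)

```text
time: 9.2
position: [0.4996, -0.4215, 0.0736]
tool_rot: [0.987, 0.158, 0.0, 0.0]
ft_force: [0.1, 0.6, -1.9]
grip_width: 0.0173
grip_force: 55.0
```

Call:
arm_command(
  deltas=[-1,0,0,0.001,0,-1,0,0,0.001,0,-1,0,0,0.001,0,-1,0,0,0,0],
)

```text
time: 9.7
position: [0.4995, -0.4213, 0.0705]
tool_rot: [0.987, 0.158, -0.0, -0.0]
ft_force: [0.8, 0.3, -2.1]
grip_width: 0.0173
grip_force: 55.0
```

Call:
arm_command(
  deltas=[-1,0,0,0.001,0,-1,0,0,0.001,0,-1,0,0,0,0],
)

```text
time: 10.07
position: [0.4996, -0.4214, 0.0687]
tool_rot: [0.987, 0.158, 0.0, 0.0]
ft_force: [-0.1, 0.9, -0.4]
grip_width: 0.0175
grip_force: 55.0
```

Call:
arm_command(
  deltas=[-1,0,0,0.001,0,-1,0,0,0.001,0,-1,0,0,0,0],
)

```text
time: 10.45
position: [0.4997, -0.4216, 0.0667]
tool_rot: [0.987, 0.158, 0.0, 0.0]
ft_force: [-0.3, 0.7, 2.1]
grip_width: 0.0175
grip_force: 55.0
```

Call:
arm_command(
  deltas=[-1,0,0,0.001,0,-1,0,0,0.001,0,-1,0,0,0,0],
)

```text
time: 10.82
position: [0.4998, -0.4217, 0.0648]
tool_rot: [0.987, 0.158, 0.0, 0.0]
ft_force: [-0.9, 2.0, 4.2]
grip_width: 0.0177
grip_force: 55.0
```

Call:
arm_command(
  deltas=[-1,0,0,0.001,0,-1,0,0,0.001,0,-1,0,0,0,0],
)

```text
time: 11.2
position: [0.4999, -0.4218, 0.063]
tool_rot: [0.987, 0.158, 0.0, 0.0]
ft_force: [-0.1, 1.3, 6.1]
grip_width: 0.0176
grip_force: 55.0
```

Call:
arm_command(
  deltas=[-1,0,0,0.001,0,-1,0,0,0.001,0,-1,0,0,0,0],
)

```text
time: 11.58
position: [0.5, -0.422, 0.0614]
tool_rot: [0.987, 0.158, 0.0, 0.001]
ft_force: [-0.1, 1.4, 7.1]
grip_width: 0.0172
grip_force: 55.0
```

Call:
arm_command(
  deltas=[-1,0,0,0.001,0,-1,0,0,0,0,-1,0,0,0,0],
)

```text
time: 11.95
position: [0.5001, -0.422, 0.0607]
tool_rot: [0.987, 0.158, 0.0, 0.001]
ft_force: [-0.3, 0.9, 7.5]
grip_width: 0.0172
grip_force: 55.0
```

```bash
python3 - <<'E'
from h import *
o=status.get_obs();print(o['position'],o['tool_rot'],o['ft_force'],o['moment'])
E
```

```text
[ 0.50006719 -0.42204055  0.06065545] [9.87399667e-01 1.58243411e-01 4.98295471e-04 8.19513841e-04] [-0.31619285  0.93494194  7.4835328 ] [0.28622315 0.16356821 0.01140315]
```

Call:
arm_command(
  deltas=[-1,0,0,0.001,0,-1,0,0,0.001,0,-1,0,0,0,0],
)

```text
time: 12.32
position: [0.5002, -0.4222, 0.059]
tool_rot: [0.987, 0.158, 0.001, 0.001]
ft_force: [-0.6, 1.3, 9.5]
grip_width: 0.0177
grip_force: 55.0
```

Call:
arm_command(
  deltas=[-1,0,0,0.001,0,-1,0,0,0,0],
)

```text
time: 12.58
position: [0.5003, -0.4222, 0.0582]
tool_rot: [0.987, 0.158, 0.001, 0.001]
ft_force: [-0.8, 1.9, 11.0]
grip_width: 0.0173
grip_force: 55.0
```

Call:
arm_command(
  deltas=[-1,0,0,0.001,0,-1,0,0,0,0],
)

```text
time: 12.82
position: [0.5004, -0.4223, 0.0574]
tool_rot: [0.987, 0.158, 0.001, 0.001]
ft_force: [-1.4, 1.5, 11.2]
grip_width: 0.0175
grip_force: 55.0
```

Call:
arm_command(
  deltas=[-1,0,0,0.001,0,-1,0,0,0,0],
)

```text
time: 13.08
position: [0.4996, -0.4214, 0.0545]
tool_rot: [0.987, 0.158, 0.0, 0.0]
ft_force: [-0.4, 0.7, 5.4]
grip_width: 0.017
grip_force: 55.0
```

Call:
arm_command(
  deltas=[-1,0,0,0.0007,0,-1,0,0,0,0],
)

```text
time: 13.32
position: [0.4997, -0.4217, 0.0541]
tool_rot: [0.987, 0.158, 0.0, 0.0]
ft_force: [-0.1, 2.2, 4.7]
grip_width: 0.0174
grip_force: 55.0
```

The load dropped by 6 N at the click. The underside, about 41.6 mm high, matches shoulders of about 47 mm minus 6 mm of sag. I'll press slightly more to make sure it is fully seated, then ease off and look.

Call:
arm_command(
  deltas=[-1,0,0,0.001,0,-1,0,0,0.001,0,-1,0,0,0,0,-1,0,0,0,0],
)

```text
time: 13.82
position: [0.4998, -0.4218, 0.0525]
tool_rot: [0.987, 0.158, 0.0, 0.0]
ft_force: [0.0, 1.0, 7.0]
grip_width: 0.0176
grip_force: 55.0
```

Call:
arm_command(
  deltas=[-1,0,0,-0.002,0,-1,0,0,-0.002,0,-1,0,0,-0.002,0,-1,0,0,-0.001,0,-1,0,0,0,0,-1,0,0,0,0],
)

```text
time: 14.58
position: [0.4995, -0.4214, 0.0586]
tool_rot: [0.987, 0.158, -0.0, -0.0]
ft_force: [-0.1, 0.8, 0.2]
grip_width: 0.0173
grip_force: 55.0
```

```bash
python3 - <<'E'
from h import *
o=status.get_obs();print(o['position'],o['tool_rot'],o['ft_force'],o['moment'])
d,_=grab('side','d2');s,_=grab('scene','s2');w,_=grab('wrist','w5')
r=lambda i,x,y,W,H,w,h:cv2.resize(i[y:y+H,x:x+W],(w,h),interpolation=cv2.INTER_CUBIC)
c=np.zeros((600,800,3),np.uint8)
c[:300,:400]=r(d,200,135,100,75,400,300);c[:300,400:]=r(s,160,160,100,75,400,300)
c[300:,200:600]=r(w,150,40,210,158,400,300)
cv2.imwrite('pics/c2.png',c[:,:,::-1])
E
```

```text
[ 0.49946257 -0.42135407  0.05860025] [ 9.87405283e-01  1.58211156e-01 -9.50390299e-05 -1.69973375e-04] [-0.0535071   0.78224606  0.17248425] [ 0.04020539 -0.02288428 -0.00267903]
```

View pics/c2.png

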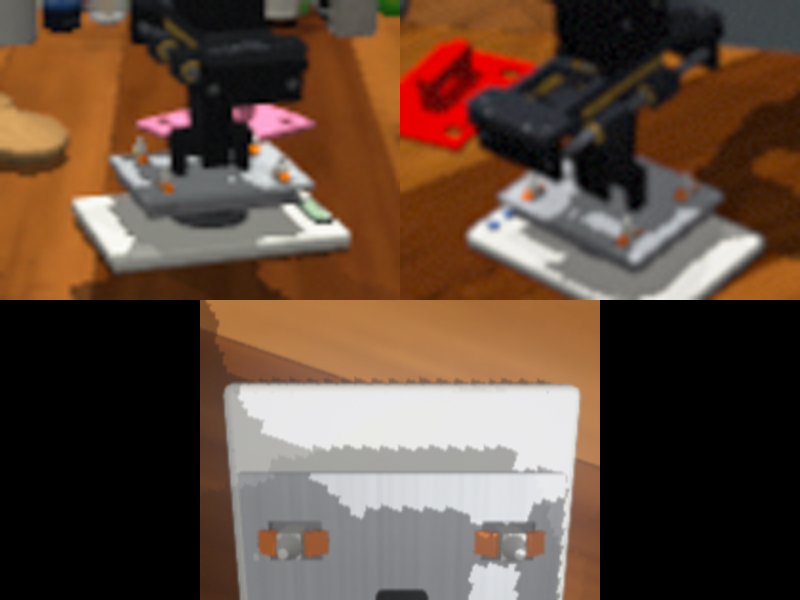

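All four posts stand through the plate with the orange barbs above it, and the load left on the scale is about the plate's own weight. I'll let go and rise.

Call:
arm_command(
  deltas=[-0.3,0,0,0,0,-0.3,0,0,0,0,-0.3,0,0,0,0,-0.3,0,0,0,0,-0.3,0,0,-0.01,0,-0.3,0,0,-0.02,0,-0.3,0,0,-0.03,0,-0.3,0,0,-0.04,0,-0.3,0,0,-0.04,0,-0.3,0,0,0,0,-0.3,0,0,0,0],
)

```text
time: 16.1
position: [0.4993, -0.4212, 0.1996]
tool_rot: [0.987, 0.158, 0.0, 0.0]
ft_force: [-0.4, 0.5, -0.2]
grip_width: 0.0307
grip_force: 0.0
```

```bash
python3 - <<'E'
from h import *
d,_=grab('side','d3');s,_=grab('scene','s3');w,_=grab('wrist','w6')
r=lambda i,x,y,W,H,w,h:cv2.resize(i[y:y+H,x:x+W],(w,h),interpolation=cv2.INTER_CUBIC)
c=np.zeros((600,800,3),np.uint8)
c[:300,:400]=r(d,200,135,100,75,400,300);c[:300,400:]=r(s,160,160,100,75,400,300)
c[300:,200:600]=r(w,100,40,300,225,400,300)
cv2.imwrite('pics/c3.png',c[:,:,::-1])
E
```

```text
(no output)
```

View pics/c3.png

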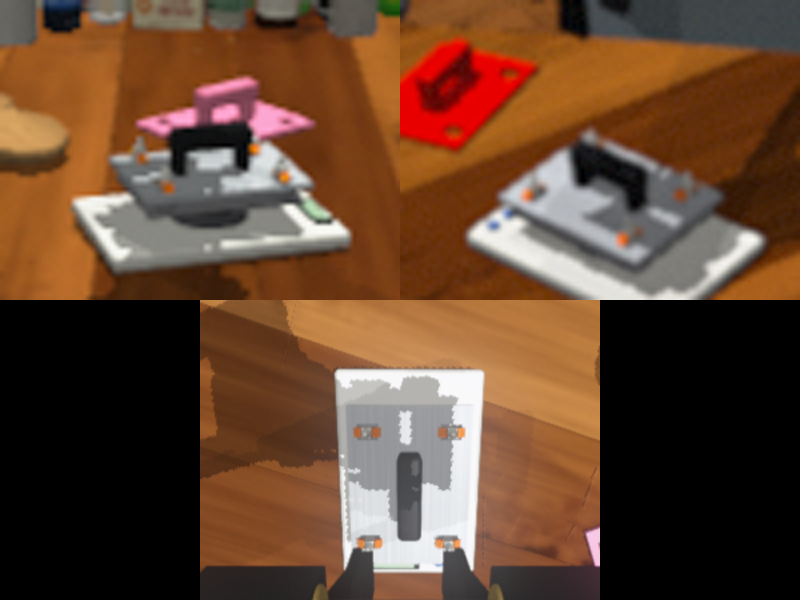

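The plate lies flush, level and centred. All eight barbs are above it and the hand is clear.

```bash
python3 -c "
from rig import order; print(order.hand_in())"
```

```text
the job is handed in; nothing more can be done
None
```

The plate is clicked home on all four posts of the scale and lies flush and level; the grip is released, the highest load I estimated on the scale was about 14 N, and the job was handed in at about 16 s, with no verdict returned.

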